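# Pack the sealed filler tubs into the carrying tray

### The arm

A 7-joint arm with a two-finger parallel gripper is mounted at the origin on the work surface. World frame = base frame: x ahead of the robot, y to its left, z up, the work surface at z = 0. Lengths are in m, angles in rad, forces in N, time in s.
With the tool pointing down it reaches from about 0.4 to 0.85 m from the base axis. Payload 10.4 kg.
Tool frame: the origin (TCP) lies between the finger pads; the fingertips stand 14 mm ahead of it and the grasp point (between the pads) lies 5 mm behind it (r.finger_overhang is the z of the fingertips in the tool frame, in m); z points along the fingers, y is the line along which they close (so a half turn about z gives the same grasp; the last joint's range is limited). The gripper opens to 87 mm and grips with 3 to 60 N. Pads are 19 mm wide; open, the fingers measure 117 mm over their backs; the gripper's body (75 mm by 190 mm) begins 51 mm behind the grasp point.
Start: joints at [-1.146, 0.332, -0.065, 1.46, 0.022, 1.35, -0.088], TCP at [0.271, 0.563, 0.237] pointing down, gripper open.
Joint ranges: [-2.6, 2.6], [-0.5, 2.12], [-1.47, 1.34], [0.16, 2.42], [-1.27, 4.41], [0.06, 2.06], [-2.6, 2.6]. Speed limits (rad/s): [2.22, 2.22, 2.79, 2.79, 3.14, 3.14, 3.14].

### API

Orientations are given as a unit quaternion [x, y, z, w].
In Python, from bench import r, optics gives the robot as it stands.
- The arm moves only by the shell command python3 -m pendant 'ROWS' [FORCE]. ROWS is JSON, a list of rows, each a list of 7 numbers: the closure, from -1 (fully open) to 1 (shut), then the shift along the tool's x, y, z scaled (see below), then the turn, a rotation vector about the tool's x, y, z scaled (see below). In form: [[grip, x, y, z, rx, ry, rz], ...]. A call has 1 to 8 rows; each row is the pose to reach, as a shift and turn from the pose commanded when the call began, along the tool's axes at that moment; what a row does not reach only later rows make up. The controller multiplies each number of a shift by 0.3 m and each number of a turn by 120 degrees. A row lasts 1/8 s, in which the tool goes at most 62.5 mm and 10.7 degrees, less where a joint would pass 70% of its speed; a pose out of reach is approached as far as the arm can. A call with a number of a shift or a turn outside -1 to 1 is refused whole. A call with a gripper value outside its range is refused whole. The fingers move at their own pace and stop on an object; FORCE is the grip in N (left out, the last holds). Time passes only in rows, so rows that repeat a pose let the fingers close. It gives the time, the measured TCP pose, the force, the opening and the grip force at its end, in the units of the state.
- r.read_state(): the state, without advancing time (a new reading comes with each control period).
- optics.camera(name): name is "scene" or "side" or "wrist"; returns a dict with "pixels" (400x640x3 uint8, red, green, blue), "vfov" (degrees; the focal length in pixels is half the picture's height over the tangent of half this angle, whatever the lens; pixels are square), "cx", "cy" (the principal point, pixels), "D" ([k1, k2, p1, p2, k3] as OpenCV has them; the pictures are not rectified), "rvec" (rotation vector, rad) and "tvec" (3), from world to camera coordinates, as OpenCV has them. Camera axes: x right, y down, z forward; pixel columns grow to the right and rows downward; lengths in m; the calibration is good to about 2 mm. A picture is of the moment at which its call begins. There is no depth.
- r.close_job(): hands the job in; it is judged then, once.
The state is a dict: "time": time; "joint_positions": joint angles; "joint_vel": joint speeds; "joint_torque": joint torques, N m; "ee_pos": TCP position; "eef_rot": TCP orientation; "ft_force": force on the tool from outside, world axes, zero at the start; "torque": the same for the moment, N m; "width": finger opening in m; "grip_force": force on a finger pad.
Only numpy, scipy, OpenCV 4.12 (cv2) and the standard library are available. Lean on these libraries where they do the work, as an engineer would, in place of code of your own. Each camera call takes 0.05 s, during which the arm holds its last target. There are 200 camera calls.

### The job

Pack the carrying tray for the next job: stand each of the three sealed filler tubs (closed lid) upright in the tray, right down in the hole of its own size: smallest tub in the smallest hole, middle in the middle one, largest in the largest. Leave the two open, empty tubs and the bottle standing where they are.

Things in the scene. Friction and masses are not known exactly. Their poses are not given: they have to be found in the camera images.
- tray: low grey plastic carrying tray, fixed, 108 mm (its x) by 294 mm (its y), rim 22 mm high, floor 6 mm thick, a steel bar grip at each short end (out to 169 mm from the centre, 44 mm high). It holds three square plywood inserts in a row along y, at -94, 0 and +94 mm. Origin: centre of its underside. A gripper closing along the tray's x, across the row, stays clear of neighbouring tubs.
- insert_small: small-holed plywood insert in the tray: square block 92 x 92 mm, 20 mm thick, with one round 50 mm hole right through its middle down to the grey tray floor, on which a tub stands. Fixed; its station in the row differs from start to start. Origin: centre of the hole at the tray's floor, 6 mm above the bench (block's top: 26 mm above the bench). Axes parallel to the tray's.
- insert_medium: middle-holed plywood insert in the tray: square block 92 x 92 mm, 20 mm thick, with one round 64 mm hole right through its middle down to the grey tray floor, on which a tub stands. Fixed; its station in the row differs from start to start. Origin: centre of the hole at the tray's floor, 6 mm above the bench (block's top: 26 mm above the bench). Axes parallel to the tray's.
- insert_large: large-holed plywood insert in the tray: square block 92 x 92 mm, 20 mm thick, with one round 78 mm hole right through its middle down to the grey tray floor, on which a tub stands. Fixed; its station in the row differs from start to start. Origin: centre of the hole at the tray's floor, 6 mm above the bench (block's top: 26 mm above the bench). Axes parallel to the tray's.
- tub_small: sealed filler tub, smallest of three: an upright white round tub with a grey label, straight sides and a flat closed white lid, 36 mm in diameter and 60 mm high over the lid, rigid; loose, standing on the bench. Origin: centre of its underside, z up. It belongs in the 50 mm hole.
- tub_medium: sealed filler tub, middle of three: an upright white round tub with a grey label, straight sides and a flat closed white lid, 50 mm in diameter and 68 mm high over the lid, rigid; loose, standing on the bench. Origin: centre of its underside, z up. It belongs in the 64 mm hole.
- tub_large: sealed filler tub, largest of three: an upright white round tub with a grey label, straight sides and a flat closed white lid, 64 mm in diameter and 76 mm high over the lid, rigid; loose, standing on the bench. Origin: centre of its underside, z up. It belongs in the 78 mm hole.
- open_medium: open empty tub, a look-alike of the middle tub: same white wall, grey label and outer size (50 mm in diameter, 68 mm high) but without a lid, so that one looks down into the hollow tub (wall 3 mm). Loose, light. Origin: centre of its underside. Not to be moved.
- open_large: open empty tub, a look-alike of the largest tub: same white wall, grey label and outer size (64 mm in diameter, 76 mm high) but without a lid, so that one looks down into the hollow tub (wall 3 mm). Loose, light. Origin: centre of its underside. Not to be moved.
- bottle: yellow squeeze bottle with a black cap, 52 mm in diameter, 150 mm high, standing among the tubs. Loose. Origin: centre of its underside. Not to be moved.
There are look-alikes about, which are no part of the job. Leave any purple or turquoise look-alike of the tub_small alone.

How it is judged:
By the outcome, as a careful person would: the job done as asked, in the order asked, and still so for the second after the job is handed in, with the robot touching nothing.
It also fails if it takes over 88 s, if anything falls off the work surface, if the arm or the gripper's body presses on something with over 40 N, if the wrist force passes 120 N, or if a joint passes its speed limit or range.

## Working session

There is one attempt and no reset: what is moved stays moved. The work goes in short steps, Python scripts to look and compute and a shell command to move; the robot and the scene stay as the last step left them, time stands still between calls to the robot, and variables do not carry over. Pictures are saved under pics/ and viewed, at most 14 in all, crops included, and the job is handed in when it is done.

```bash
ls; mkdir -p pics; python3 - <<'E'
from bench import r, optics
import cv2
s=r.read_state(); print({k:s[k] for k in("time","ee_pos","eef_rot","width")}, r.finger_overhang)
for n in("scene","side"):
    c=optics.camera(n); cv2.imwrite(f"pics/{n}0.png",c["pixels"][...,::-1]); print(n,{k:v for k,v in c.items() if k!="pixels"})
E
```

```text
pics
{'time': 0.0, 'ee_pos': array([0.27044176, 0.56306001, 0.23576033]), 'eef_rot': array([ 2.22027482e-01,  9.75040163e-01, -6.79768036e-04, -1.27293827e-04]), 'width': 0.08726755163103635} 0.014
scene {'vfov': 56.66804640606509, 'cx': 322.6909614391244, 'cy': 203.5648549946736, 'D': array([0.01620424, 0.        , 0.        , 0.        , 0.        ]), 'rvec': array([ 1.89209074,  1.40529527, -0.64531239]), 'tvec': array([-0.11061336, -0.32145257,  1.32690458])}
side {'vfov': 55.774164480512745, 'cx': 314.3468486617932, 'cy': 201.38963138114113, 'D': array([0.00271904, 0.        , 0.        , 0.        , 0.        ]), 'rvec': array([ 2.23303501, -0.93434526,  0.35547389]), 'tvec': array([-0.42088023,  0.30927168,  0.63433707])}
```

View pics/scene0.png

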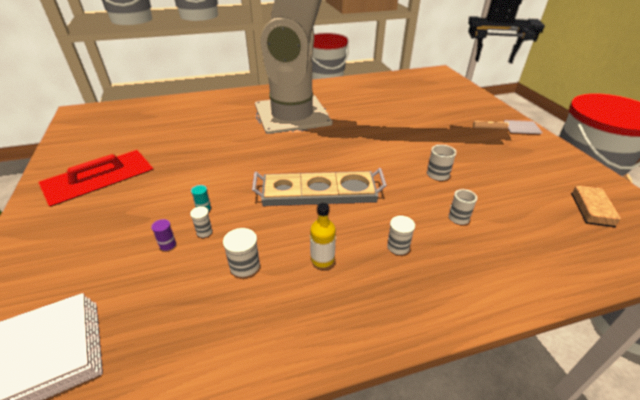

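View pics/side0.png

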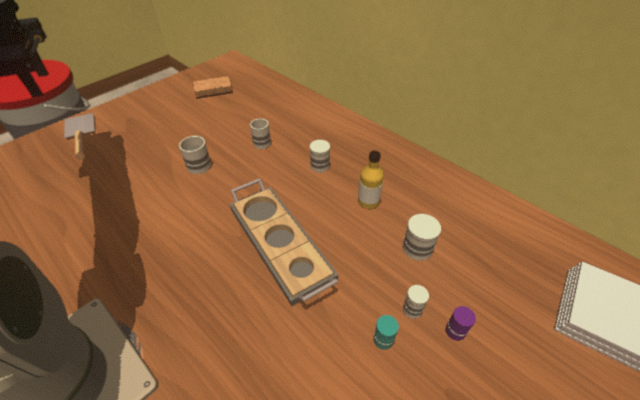

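Scene view: sealed tubs are small (201,222), medium (400,235) and large (241,252). The open tubs are at (441,163) and (463,207), where I can see down into them. Bottle is at (323,243). Look-alikes of the small tub are teal (201,198) and purple (164,235). In the side view the sealed tubs are at (416,302), (320,155) and (422,237). The tray runs from small hole (302,267) to large (261,208).

```bash
cat > h.py <<'E'
import numpy as np, cv2
from scipy.optimize import minimize
from scipy.spatial.transform import Rotation as R
def K(c):
    f=200/np.tan(np.radians(c["vfov"])/2); return np.array([[f,0,c["cx"]],[0,f,c["cy"]],[0,0,1.]])
def proj(c,P): return cv2.projectPoints(np.float64(P).reshape(-1,1,3),c["rvec"],c["tvec"],K(c),c["D"])[0].reshape(-1,2)
def ray(c,uv,z):
    n=cv2.undistortPoints(np.float64(uv).reshape(-1,1,2),K(c),c["D"]).reshape(-1,2)
    M=cv2.Rodrigues(np.float64(c["rvec"]))[0]; o=-M.T@np.ravel(c["tvec"]); d=np.c_[n,np.ones(len(n))]@M
    return o+d*((z-o[2])/d[:,2])[:,None]
A=np.linspace(0,2*np.pi,48,endpoint=False)
def cyl(x,y,rad,h,z0=0): return np.array([[x+rad*np.cos(a),y+rad*np.sin(a),z] for z in (z0,z0+h) for a in A])
def lowsat(c,t=80):
    hsv=cv2.cvtColor(np.ascontiguousarray(c["pixels"]),cv2.COLOR_RGB2HSV); return ((hsv[...,1]<t)).astype(np.uint8)
def sil(c,p,rad,h,S=8):
    m=np.zeros((400,640),np.uint8); cv2.fillConvexPoly(m,cv2.convexHull(np.float32(proj(c,cyl(*p,rad,h)))*S).astype(np.int32),1,shift=3); return m
def fit(cams,seeds,rad,h,t=80):
    p0=np.mean([ray(c,s,h/2)[0,:2] for c,s in zip(cams,seeds)],0); ms=[]
    for c,s in zip(cams,seeds):
        n,l=cv2.connectedComponents(lowsat(c,t)); ms.append(l==l[s[1],s[0]])
    def cost(p): return sum(np.mean(np.logical_xor(sil(c,p,rad,h),m))/m.mean() for c,m in zip(cams,ms))
    best=min((minimize(cost,p0+d,method="Nelder-Mead",options=dict(initial_simplex=[p0+d,p0+d+[.01,0],p0+d+[0,.01]],xatol=1e-4)) for d in ([0,0],[.003,.003],[-.004,.002])),key=lambda b:b.fun)
    return best.x,best.fun
E
python3 - <<'E'
from h import *; from bench import optics
cs=[optics.camera(n) for n in("scene","side")]
T=dict(small=((201,226),(416,302),.018,.060),medium=((400,235),(320,155),.025,.068),large=((241,252),(422,237),.032,.076),openM=((463,207),(260,135),.025,.068),openL=((441,163),(195,155),.032,.076))
for n,(a,b,rad,h) in T.items():
    print(n,[ray(c,s,h/2)[0,:2].round(3) for c,s in zip(cs,(a,b))],[fit([c],[s],rad,h) for c,s in zip(cs,(a,b))],fit(cs,(a,b),rad,h))
for n,a,b in(("bottle",(323,265),(370,204)),("teal",(201,210),(385,345)),("purple",(167,246),(459,336))): print(n,[ray(c,s,.0)[0,:2].round(3) for c,s in zip(cs,(a,b))])
for n,a,b in(("hS",(283,185),(302,267)),("hM",(319,184),(280,236)),("hL",(355,183),(261,208))): print(n,[ray(c,s,.026)[0,:2].round(3) for c,s in zip(cs,(a,b))])
s=cs[1]["pixels"][...,::-1]
cr=cv2.resize(s[120:350,220:480],None,fx=3,fy=2.6,interpolation=cv2.INTER_CUBIC)
cv2.imwrite("pics/crop1.png",cr)
E
```

```text
small [array([ 0.541, -0.336]), array([ 0.525, -0.337])] [(array([ 0.5212934 , -0.33363697]), np.float64(0.19262295081967212)), (array([ 0.52524357, -0.33532429]), np.float64(0.24427480916030533))] (array([ 0.52381424, -0.33385195]), np.float64(0.46976285821549235))
medium [array([0.698, 0.079]), array([0.699, 0.08 ])] [(array([0.69656149, 0.08022948]), np.float64(0.11528497409326424)), (array([0.69812147, 0.08058283]), np.float64(0.3863636363636364))] (array([0.69749562, 0.08004397]), np.float64(0.5188294865756005))
large [array([ 0.653, -0.261]), array([ 0.654, -0.262])] [(array([ 0.65140938, -0.25882945]), np.float64(0.0811419984973704)), (array([ 0.65517804, -0.25833919]), np.float64(0.1974025974025974))] (array([ 0.65292705, -0.25893019]), np.float64(0.2851275446316769))
openM [array([0.655, 0.265]), array([0.645, 0.259])] [(array([0.65141483, 0.26322694]), np.float64(0.1898148148148148)), (array([0.6573685 , 0.27215227]), np.float64(1.1792828685258963))] (array([0.64915302, 0.26682586]), np.float64(1.3991749053170037))
openL [array([0.479, 0.31 ]), array([0.47, 0.31])] [(array([0.4718383 , 0.31131253]), np.float64(0.19774011299435032)), (array([0.47326764, 0.31583226]), np.float64(0.606418918918919))] (array([0.47219415, 0.3113345 ]), np.float64(0.8148763169949611))
bottle [array([ 0.704, -0.099]), array([ 0.681, -0.105])]
teal [array([ 0.448, -0.337]), array([ 0.433, -0.341])]
purple [array([ 0.552, -0.416]), array([ 0.54 , -0.426])]
hS [array([ 0.438, -0.126]), array([ 0.432, -0.13 ])]
hM [array([ 0.46 , -0.036]), array([ 0.453, -0.039])]
hL [array([0.483, 0.056]), array([0.477, 0.053])]
```

View pics/crop1.png

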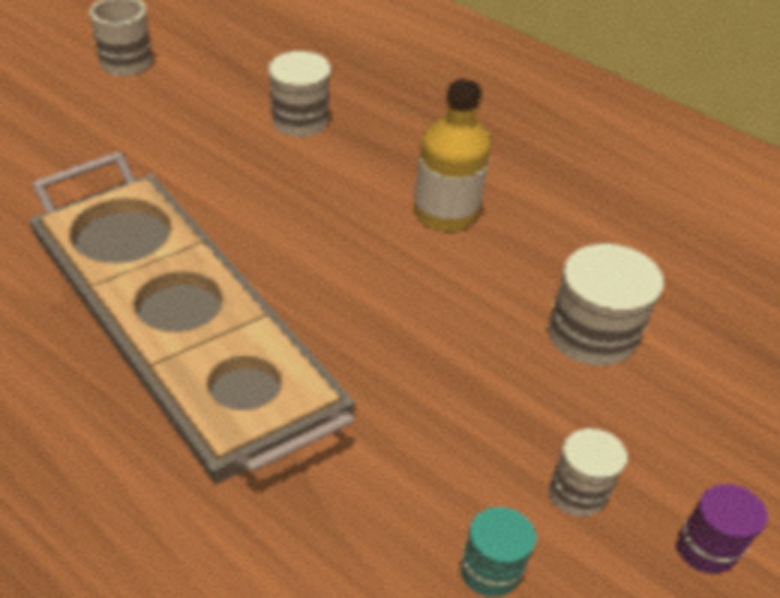

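The crop confirms three closed white lids: medium (300,70), large (612,272) and small (594,455). The tub at (120,15) is open, teal is at (501,535) and purple at (728,505). The hole rims run from small (245,382) to large (121,230). Fit positions agree between views to about 3 mm, and the hole spacing comes out at 94 mm as specified. I'll go over the tray first, turned to its axes (yaw about -14°).

```bash
cat >> h.py <<'E'
def go(s,xyz,yaw=None):
    """print the move to TCP xyz with tool y at world angle yaw (deg), in pendant units"""
    q=R.from_quat(s["eef_rot"]); d=q.inv().apply(np.array(xyz)-s["ee_pos"])/.3
    t=np.zeros(3)
    if yaw is not None:
        a=np.radians(yaw); y=np.array([np.cos(a),np.sin(a),0]); z=np.array([0,0,-1.]); 
        t=(q.inv()*R.from_matrix(np.c_[np.cross(y,z),y,z])).as_rotvec()/np.radians(120)
    print("shift",d.round(4),"turn",t.round(4))
E
python3 - <<'E'
from h import *; from bench import r
s=r.read_state(); print(R.from_quat(s["eef_rot"]).as_matrix().round(3))
go(s,(.38,.28,.28),-13.8); go(s,(.455,-.038,.30),-13.8)
E
```

```text
[[-0.901  0.433 -0.   ]
 [ 0.433  0.901 -0.001]
 [-0.    -0.001 -1.   ]]
shift [-0.7377 -0.693  -0.1458] turn [-3.000e-04  3.000e-04  6.512e-01]
shift [-1.422  -1.5403 -0.2118] turn [-3.000e-04  3.000e-04  6.512e-01]
```

```bash
python3 -m pendant '[[-1,-0.74,-0.69,-0.15,0,0,0.65],[-1,-0.74,-0.69,-0.15,0,0,0.65],[-1,-0.74,-0.69,-0.15,0,0,0.65],[-1,-0.74,-0.69,-0.15,0,0,0.65],[-1,-0.74,-0.69,-0.15,0,0,0.65],[-1,-0.74,-0.69,-0.15,0,0,0.65],[-1,-0.74,-0.69,-0.15,0,0,0.65],[-1,-0.74,-0.69,-0.15,0,0,0.65]]'; python3 - <<'E'
from h import *; from bench import r
go(r.read_state(),(.40,-.04,.33),-13.8); print(r.read_state()["joint_positions"].round(2))
E
```

```text
time: 1.2
ee_pos: [0.3811, 0.2805, 0.2815]
eef_rot: [0.787, 0.616, 0.0, -0.0]
ft_force: [-0.5, -0.0, -0.0]
width: 0.087
grip_force: 0.0
shift [-1.0218  0.3177 -0.1617] turn [-0.     -0.0001 -0.0007]
[-0.9  -0.03  0.17  1.78  0.01  1.39 -0.98]
```

```bash
python3 -m pendant '[[-1,-1,0.32,-0.16,0,0,0],[-1,-1,0.32,-0.16,0,0,0],[-1,-1,0.32,-0.16,0,0,0],[-1,-1,0.32,-0.16,0,0,0],[-1,-1,0.32,-0.16,0,0,0],[-1,-1,0.32,-0.16,0,0,0],[-1,-1,0.32,-0.16,0,0,0]]'; python3 - <<'E'
from h import *; from bench import r,optics
c=optics.camera("wrist"); cv2.imwrite("pics/w1.png",c["pixels"][...,::-1])
M=cv2.Rodrigues(np.float64(c["rvec"]))[0]; print(-M.T@np.ravel(c["tvec"]),M.round(2))
for n,p in dict(S=(.433,-.129),M=(.455,-.038),L=(.478,.054)).items(): print(n,proj(c,[[*p,.026]]).round(0))
E
```

```text
time: 2.08
ee_pos: [0.4035, -0.0334, 0.3295]
eef_rot: [0.786, 0.618, 0.0, -0.0]
ft_force: [-0.0, 0.9, -0.7]
width: 0.0867
grip_force: 0.0
[0.42093684 0.04294001 0.47763263] [[ 0.97 -0.24  0.  ]
 [-0.23 -0.93  0.28]
 [-0.07 -0.27 -0.96]]
S [[356. 220.]]
M [[358. 150.]]
L [[361.  71.]]
```

View pics/w1.png

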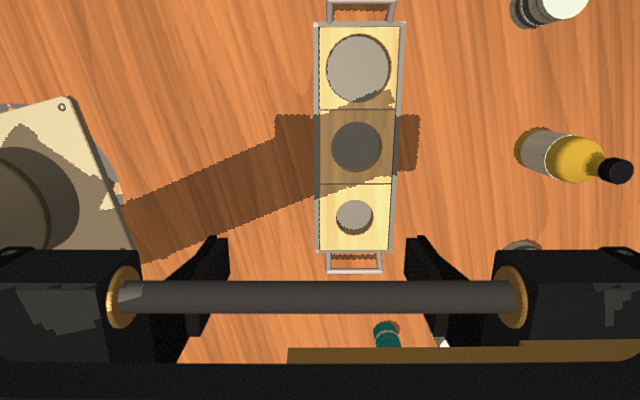

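The wrist view shows the holes at about (354,217), (356,147) and (358,68), within 3 px of where the estimate projects. I'll refine with a joint tray fit over all the cameras.

```bash
cat >> h.py <<'E'
def holes(p):
    x,y,a=p; u=np.array([-np.sin(a),np.cos(a)]); return [(np.array([x,y])+k*.094*u,rad) for k,rad in ((-1,.025),(0,.032),(1,.039))]
def floor_mask(c,ctr,rad):
    ms=[]
    for z in(.006,.026):
        m=np.zeros((400,640),np.uint8); cv2.fillConvexPoly(m,np.int32(proj(c,cyl(*ctr,rad,0,z)[:48]).round(3)*8),1,shift=3); ms.append(m)
    return ms[0]&ms[1], ms[1]
def fit_tray(cams,p0,t):
    H=holes(p0)
    def cost(p):
        e=0
        for c,tt in zip(cams,t):
            L=lowsat(c,tt)
            for (ctr,rad),(c0,r0) in zip(holes(p),H):
                m,_=floor_mask(c,ctr,rad); w=floor_mask(c,c0,r0+.008)[1]
                e+=np.sum((m!=L)&(w>0))/max(m.sum(),1)
        return e
    p0=np.array(p0); b=minimize(cost,p0,method="Nelder-Mead",options=dict(initial_simplex=[p0,p0+[.006,0,0],p0+[0,.006,0],p0+[0,0,.05]],xatol=1e-4)); return b.x,b.fun
E
python3 - <<'E'
from h import *; from bench import r,optics
p0=(.455,-.038,-.241)
C={n:optics.camera(n) for n in("wrist","side","scene")}
for n,c in C.items():
    hsv=cv2.cvtColor(np.ascontiguousarray(c["pixels"]),cv2.COLOR_RGB2HSV)
    print(n,[[tuple(int(v) for v in hsv[int(q[1]),int(q[0])]) for q in proj(c,[[*ctr,.006],[*(ctr+np.array([.043,-.01])),.026]])] for ctr,_ in holes(p0)])
    for t in(60,80):
        print(n,t,fit_tray([c],p0,[t]))
s=r.read_state(); go(s,(.524,-.334,.16),-13.8)
E
```

```text
wrist [[(18, 47, 170), (24, 103, 255)], [(17, 39, 92), (19, 94, 81)], [(19, 45, 177), (17, 127, 233)]]
wrist 60 (array([ 0.45416583, -0.03481392, -0.23656649]), np.float64(0.22134230331013174))
wrist 80 (array([ 0.45371697, -0.03459079, -0.23715231]), np.float64(0.17408401345264532))
side [[(17, 58, 133), (17, 108, 177)], [(14, 77, 80), (16, 116, 114)], [(19, 61, 130), (17, 93, 148)]]
side 60 (array([ 0.45483764, -0.03478653, -0.21847757]), np.float64(1.901444160480305))
side 80 (array([ 0.45378955, -0.03392817, -0.23502299]), np.float64(0.6825461600214076))
scene [[(18, 59, 161), (22, 119, 251)], [(18, 33, 77), (16, 132, 147)], [(19, 41, 148), (16, 121, 228)]]
scene 60 (array([ 0.45461003, -0.03649866, -0.2190227 ]), np.float64(1.160930936858142))
scene 80 (array([ 0.45489815, -0.03417181, -0.25134808]), np.float64(0.764782326185835))
shift [-0.8834  0.6262  0.5643] turn [-0.0002  0.0003  0.0023]
```

All three cameras agree: tray centre (0.454,-0.034), yaw -13.6°. Holes are S (.432,-.126), M (.454,-.034) and L (.476,.057). Next, the small tub with the fingers preset to about 60 mm.

```bash
python3 -m pendant '[[-0.38,-0.88,0.63,0.56,0,0,0],[-0.38,-0.88,0.63,0.56,0,0,0],[-0.38,-0.88,0.63,0.56,0,0,0],[-0.38,-0.88,0.63,0.56,0,0,0],[-0.38,-0.88,0.63,0.56,0,0,0],[-0.38,-0.88,0.63,0.56,0,0,0],[-0.38,-0.88,0.63,0.56,0,0,0],[-0.38,-0.88,0.63,0.56,0,0,0]]' 40; python3 - <<'E'
from h import *; from bench import r,optics
s=r.read_state(); go(s,(.524,-.334,.042),-13.6); print(s["joint_positions"].round(2))
for n in("scene","side"):
    c=optics.camera(n); print(n,s["ee_pos"])
c=optics.camera("wrist"); cv2.imwrite("pics/w2.png",c["pixels"][...,::-1])
E
```

```text
time: 3.28
ee_pos: [0.5252, -0.3337, 0.1611]
eef_rot: [0.786, 0.618, -0.0, -0.001]
ft_force: [0.1, 0.0, 0.2]
width: 0.06
grip_force: 0.0
shift [-0.0019 -0.0031  0.397 ] turn [-0.0005 -0.0002 -0.0001]
[-0.18  0.5   0.9   1.6  -0.41  1.24  0.56]
scene [ 0.5251569 -0.333725   0.1611075]
side [ 0.5251569 -0.333725   0.1611075]
```

View pics/w2.png

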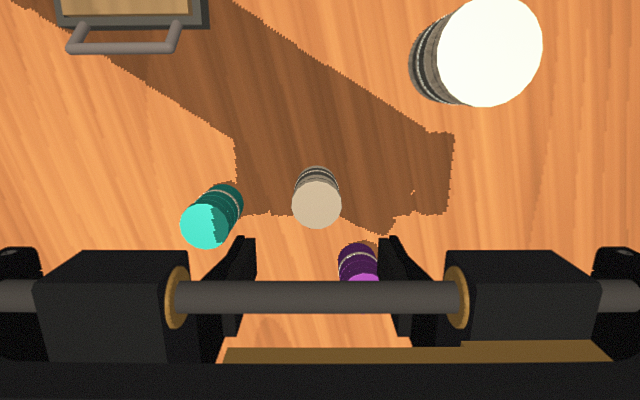

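The wrist view shows the small white tub's lid at (316,204), laterally between the fingers. Teal (205,225) is outside left, and purple (360,262) is off to the near side. I'll check the lid's position, and also the large lid at (489,52).

```bash
python3 - <<'E'
from h import *; from bench import r,optics
c=optics.camera("wrist")
print(ray(c,(316,204),.06), ray(c,(489,52),.076), ray(c,(206,225),.06), ray(c,(361,285),.06))
print(fit([c],[(316,204)],.018,.06,110),fit([c],[(489,52)],.032,.076,110),fit([c],[(316,204)],.018,.06,90))
print(ray(c,[(292,204),(341,204)],.06))
E
```

```text
[[ 0.52444456 -0.33320691  0.06      ]] [[ 0.65179389 -0.25825454  0.076     ]] [[ 0.44084852 -0.32989739  0.06      ]] [[ 0.54315267 -0.40633768  0.06      ]]
(array([ 0.52406466, -0.33411282]), np.float64(0.022355289421157686)) (array([ 0.65240414, -0.25855278]), np.float64(0.011277209546289012)) (array([ 0.52403286, -0.33420807]), np.float64(0.02872168284789644))
[[ 0.50737365 -0.32908148  0.06      ]
 [ 0.54223126 -0.33750633  0.06      ]]
```

```bash
python3 -m pendant '[[-0.38,0,-0.003,0.13,0,0,0],[-0.38,0,-0.003,0.26,0,0,0],[-0.38,0,-0.003,0.397,0,0,0],[-0.38,0,-0.003,0.397,0,0,0],[1,0,-0.003,0.397,0,0,0],[1,0,-0.003,0.397,0,0,0],[1,0,-0.003,0.397,0,0,0],[1,0,-0.003,0.397,0,0,0]]' 40; python3 -m pendant '[[1,0,0,0,0,0,0],[1,0,0,0,0,0,0]]'
```

```text
time: 4.47
ee_pos: [0.5246, -0.3347, 0.0435]
eef_rot: [0.786, 0.618, 0.001, 0.001]
ft_force: [0.0, 0.6, 6.8]
width: 0.0353
grip_force: 40.0
time: 4.72
ee_pos: [0.5247, -0.3347, 0.0435]
eef_rot: [0.786, 0.618, 0.001, 0.001]
ft_force: [-0.3, 1.6, 6.7]
width: 0.035
grip_force: 40.0
```

```bash
python3 -m pendant '[[1,0,0,-0.15,0,0,0],[1,0,0,-0.3,0,0,0],[1,0,0,-0.45,0,0,0],[1,0,0,-0.45,0,0,0]]'; python3 - <<'E'
from h import *; from bench import r
s=r.read_state(); go(s,(.4317,-.1257,.15),-13.6)
E
```

```text
time: 5.22
ee_pos: [0.5252, -0.3357, 0.1809]
eef_rot: [0.786, 0.618, 0.001, 0.002]
ft_force: [-0.3, -0.6, -1.4]
width: 0.0351
grip_force: 40.0
shift [ 0.6066 -0.4689  0.1   ] turn [ 0.0027  0.0004 -0.0006]
```

```bash
python3 -m pendant '[[1,0.2,-0.16,0,0,0,0],[1,0.4,-0.31,0,0,0,0],[1,0.6,-0.46,0.05,0,0,0],[1,0.607,-0.469,0.1,0.0027,0,0],[1,0.607,-0.469,0.1,0.0027,0,0],[1,0.607,-0.469,0.1,0.0027,0,0]]'; python3 - <<'E'
from h import *; from bench import r,optics
s=r.read_state(); go(s,(.4317,-.1257,.051),-13.6)
c=optics.camera("wrist"); cv2.imwrite("pics/w3.png",c["pixels"][...,::-1])
for n in("scene","side"):
    c=optics.camera(n); cv2.imwrite(f"pics/{n}3.png",c["pixels"][...,::-1])
E
```

```text
time: 5.98
ee_pos: [0.4304, -0.1245, 0.1474]
eef_rot: [0.786, 0.618, -0.002, -0.002]
ft_force: [0.4, -0.5, -1.3]
width: 0.0353
grip_force: 40.0
shift [-0.0027  0.007   0.3213] turn [-0.0026 -0.0001 -0.0004]
```

View pics/w3.png

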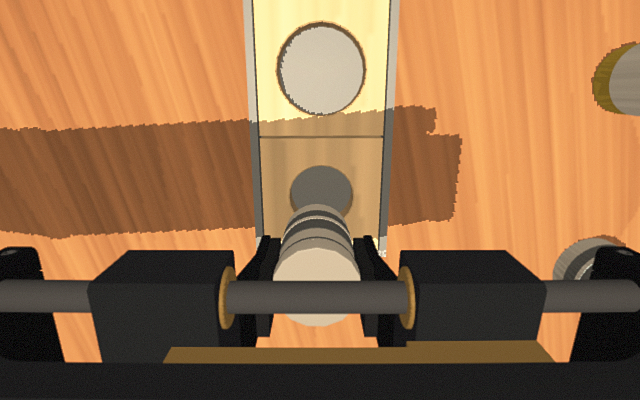

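The wrist view shows the small tub held upright between the pads, its lid at (316,285), right behind the small hole (322,190). I'll lower it in.

```bash
python3 -m pendant '[[1,-0.003,0.007,0.1,-0.002,0,0],[1,-0.003,0.007,0.2,-0.002,0,0],[1,-0.003,0.007,0.26,-0.002,0,0],[1,-0.003,0.007,0.3,-0.002,0,0],[1,-0.003,0.007,0.321,-0.002,0,0],[1,-0.003,0.007,0.321,-0.002,0,0]]'; python3 - <<'E'
from h import *; from bench import r,optics
s=r.read_state(); go(s,(.4317,-.1257,.0495),-13.6)
E
```

```text
time: 6.88
ee_pos: [0.4317, -0.1258, 0.0512]
eef_rot: [0.786, 0.618, -0.001, -0.0]
ft_force: [0.6, 0.2, -1.0]
width: 0.0352
grip_force: 40.0
shift [0.0005 0.0001 0.0056] turn [-0.0007  0.0001 -0.0007]
```

```bash
python3 -m pendant '[[1,0,0,0.008,0,0,0],[1,0,0,0.008,0,0,0],[-0.2,0,0,0.006,0,0,0],[-0.2,0,0,0.006,0,0,0],[-0.2,0,0,0.006,0,0,0],[-0.2,0,0,-0.15,0,0,0],[-0.6,0,0,-0.35,0,0,0],[-0.6,0,0,-0.45,0,0,0]]'; python3 - <<'E'
from h import *; from bench import r,optics
s=r.read_state(); go(s,(.57,-.02,.24),-13.6)
E
```

```text
time: 7.88
ee_pos: [0.4326, -0.1259, 0.1886]
eef_rot: [0.786, 0.618, 0.001, -0.0]
ft_force: [0.6, 0.6, -0.2]
width: 0.0648
grip_force: 0.0
shift [ 0.4519  0.3617 -0.1699] turn [ 0.0006 -0.001  -0.0007]
```

```bash
python3 -m pendant '[[-0.6,0.85,0.7,-0.05,0,0,0],[-0.6,0.85,0.7,-0.05,0,0,0],[-0.6,0.85,0.7,-0.05,0,0,0],[-0.6,0.85,0.7,-0.05,0,0,0],[-0.6,0.85,0.7,-0.05,0,0,0],[-0.6,0.85,0.7,-0.05,0,0,0],[-0.6,0.85,0.7,-0.05,0,0,0]]'; python3 - <<'E'
from h import *; from bench import r,optics
s=r.read_state(); go(s,(.6975,.080,.044),-13.6)
c=optics.camera("wrist"); cv2.imwrite("pics/w4.png",c["pixels"][...,::-1])
uv=proj(c,[[.6975,.08,.068]])[0].astype(int); print(uv)
if uv[1]<245: print(fit([c],[tuple(uv)],.025,.068,110))
# small tub in the hole
for n in("scene","side"):
    c=optics.camera(n); cv2.imwrite(f"pics/{n}4.png",c["pixels"][...,::-1])
    uv=proj(c,[[.4317,-.1257,.066]])[0].astype(int); print(n,uv)
E
```

```text
time: 8.75
ee_pos: [0.6965, 0.0736, 0.1996]
eef_rot: [0.786, 0.619, -0.001, -0.0]
ft_force: [0.6, -0.4, -0.7]
width: 0.0695
grip_force: 0.0
shift [ 0.0221 -0.0006  0.5188] turn [-0.0011  0.0007  0.0005]
[317 184]
(array([0.69582138, 0.07981789]), np.float64(0.016029246344206976))
scene [281 170]
side [299 254]
```

View pics/w4.png

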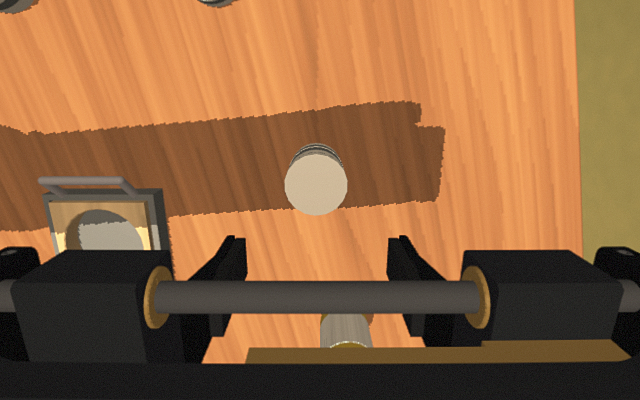

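The wrist view shows the closed medium lid at (316,183), centred between the fingers, with the bottle at (345,330) well clear behind. I'll descend and grip.

```bash
python3 -m pendant '[[-0.8,0.021,-0.003,0.17,-0.001,0,0],[-0.8,0.021,-0.003,0.34,-0.001,0,0],[-0.8,0.021,-0.003,0.46,-0.001,0,0],[-0.8,0.021,-0.003,0.519,-0.001,0,0],[-0.8,0.021,-0.003,0.519,-0.001,0,0],[1,0.021,-0.003,0.519,-0.001,0,0],[1,0.021,-0.003,0.519,-0.001,0,0],[1,0.021,-0.003,0.519,-0.001,0,0]]' 40; python3 -m pendant '[[1,0,0,0,0,0,0],[1,0,0,0,0,0,0]]'
```

```text
time: 9.9
ee_pos: [0.6969, 0.0791, 0.046]
eef_rot: [0.786, 0.618, 0.001, 0.0]
ft_force: [-0.2, -0.3, -0.6]
width: 0.056
grip_force: 0.0
time: 10.15
ee_pos: [0.6967, 0.0791, 0.0456]
eef_rot: [0.786, 0.618, 0.001, 0.0]
ft_force: [-1.9, 0.3, 4.2]
width: 0.0493
grip_force: 40.0
```

View pics/side4.png

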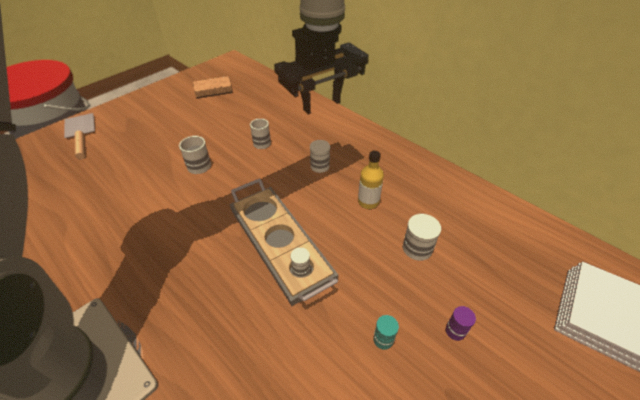

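The side view shows the small tub standing upright in its hole, lid at (299,256), as predicted. Everything else is in place and the medium tub is gripped. Lift it and carry it to the middle hole.

```bash
python3 -m pendant '[[1,0,0,-0.1,0,0,0],[1,0,0,-0.25,0,0,0],[1,0,0,-0.42,0,0,0],[1,-0.2,-0.25,-0.45,0,0,0],[1,-0.4,-0.45,-0.45,0,0,0],[1,-0.5,-0.6,-0.45,0,0,0],[1,-0.5,-0.6,-0.45,0,0,0]]'; python3 - <<'E'
from h import *; from bench import r
s=r.read_state(); go(s,(.4538,-.0343,.15),-13.6)
E
```

```text
time: 11.02
ee_pos: [0.4839, -0.0255, 0.1789]
eef_rot: [0.786, 0.618, -0.001, -0.0]
ft_force: [0.8, -1.2, 2.7]
width: 0.0491
grip_force: 40.0
shift [-0.0521 -0.0904  0.0963] turn [-0.0006  0.0001 -0.0009]
```

```bash
python3 -m pendant '[[1,-0.052,-0.09,0.03,0,0,0],[1,-0.052,-0.09,0.096,0,0,0],[1,-0.052,-0.09,0.096,0,0,0],[1,-0.052,-0.09,0.096,0,0,0]]'; python3 - <<'E'
from h import *; from bench import r
s=r.read_state(); print(s["ft_force"].round(1)); go(s,(.4538,-.0343,.0535),-13.6)
E
```

```text
time: 11.52
ee_pos: [0.4564, -0.0333, 0.1515]
eef_rot: [0.786, 0.618, -0.001, 0.001]
ft_force: [-0.2, -0.7, -1.4]
width: 0.0492
grip_force: 40.0
[-0.2 -0.7 -1.4]
shift [-0.0044 -0.0079  0.3266] turn [ 0.0004  0.0013 -0.0006]
```

```bash
python3 -m pendant '[[1,-0.004,-0.008,0.1,0,0.001,0],[1,-0.004,-0.008,0.2,0,0.001,0],[1,-0.004,-0.008,0.27,0,0.001,0],[1,-0.004,-0.008,0.305,0,0.001,0],[1,-0.004,-0.008,0.327,0,0.001,0],[1,-0.004,-0.008,0.327,0,0.001,0]]'; python3 - <<'E'
from h import *; from bench import r
s=r.read_state(); print(s["ft_force"].round(1)); go(s,(.4538,-.0343,.0516),-13.6)
E
```

```text
time: 12.28
ee_pos: [0.4538, -0.0337, 0.0533]
eef_rot: [0.786, 0.618, 0.001, -0.0]
ft_force: [0.7, -0.1, -0.4]
width: 0.0494
grip_force: 40.0
[ 0.7 -0.1 -0.4]
shift [-0.0019  0.0003  0.0056] turn [ 0.0004 -0.0008 -0.0005]
```

```bash
python3 -m pendant '[[1,0,0,0.007,0,0,0],[1,0,0,0.007,0,0,0],[-0.6,0,0,0.006,0,0,0],[-0.6,0,0,0.006,0,0,0],[-0.6,0,0,0.006,0,0,0],[-1,0,0,-0.15,0,0,0],[-1,0,0,-0.35,0,0,0],[-1,0,0,-0.5,0,0,0]]'; python3 - <<'E'
from h import *; from bench import r
s=r.read_state(); go(s,(.6524,-.262,.25),-13.6)
E
```

```text
time: 13.28
ee_pos: [0.4515, -0.0288, 0.185]
eef_rot: [0.783, 0.622, -0.001, -0.004]
ft_force: [0.5, 2.4, -0.1]
width: 0.0854
grip_force: 0.0
shift [-0.6036  0.8271 -0.2256] turn [-0.0038 -0.0019  0.0038]
```

```bash
python3 -m pendant '[[-1,-0.05,0.05,-0.22,-0.004,-0.002,0.004],[-1,-0.2,0.25,-0.22,-0.004,-0.002,0.004],[-1,-0.4,0.5,-0.22,-0.004,-0.002,0.004],[-1,-0.6,0.82,-0.22,-0.004,-0.002,0.004],[-1,-0.6,0.82,-0.22,-0.004,-0.002,0.004],[-1,-0.6,0.82,-0.22,-0.004,-0.002,0.004],[-1,-0.6,0.82,-0.22,-0.004,-0.002,0.004],[-1,-0.6,0.82,-0.22,-0.004,-0.002,0.004]]'; python3 - <<'E'
from h import *; from bench import r,optics
s=r.read_state(); go(s,(.6524,-.2585,.048),-13.6)
c=optics.camera("wrist"); uv=proj(c,[[.6524,-.2585,.076]])[0].astype(int); print(uv)
print(fit([c],[tuple(uv)],.032,.076,110))
a=optics.camera("side")["pixels"][150:330,190:470]
b=cv2.resize(c["pixels"],(500,312))
a=cv2.resize(np.ascontiguousarray(a),(436,280),interpolation=cv2.INTER_CUBIC)
im=np.zeros((592,500,3),np.uint8); im[:312]=b; im[312:,:436]=a
cv2.imwrite("pics/m5.png",im[...,::-1])
E
```

```text
time: 14.28
ee_pos: [0.6502, -0.2652, 0.2446]
eef_rot: [0.788, 0.616, -0.002, -0.001]
ft_force: [-1.1, 0.4, 0.2]
width: 0.0869
grip_force: 0.0
shift [0.0246 0.0037 0.6554] turn [-0.0014  0.0008 -0.0026]
[318 173]
(array([ 0.65197907, -0.25818538]), np.float64(0.01496316758747698))
```

View pics/m5.png

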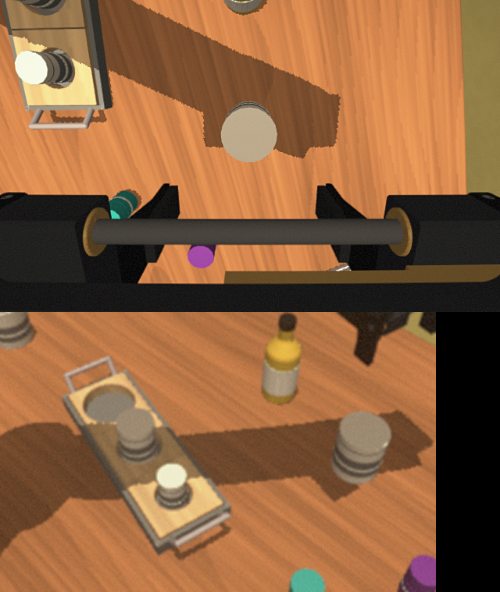

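The wrist half shows the closed large lid centred at (249,134), between the fingers. The side half shows the small and medium tubs upright in their holes, lids at (172,478) and (137,427). Next is the large tub.

```bash
python3 -m pendant '[[-1,0.025,0.003,0.1,-0.001,0,-0.003],[-1,0.025,0.003,0.27,-0.001,0,-0.003],[-1,0.025,0.003,0.43,-0.001,0,-0.003],[-1,0.025,0.003,0.55,-0.001,0,-0.003],[-1,0.025,0.003,0.62,-0.001,0,-0.003],[-1,0.025,0.003,0.655,-0.001,0,-0.003],[-1,0.025,0.003,0.655,-0.001,0,-0.003],[1,0.025,0.003,0.655,-0.001,0,-0.003]]' 45; python3 -m pendant '[[1,0,0,0,0,0,0],[1,0,0,0,0,0,0],[1,0,0,0,0,0,0],[1,0,0,0,0,0,0]]'
```

```text
time: 15.38
ee_pos: [0.6543, -0.253, 0.0523]
eef_rot: [0.784, 0.621, 0.002, 0.001]
ft_force: [-0.6, 1.0, 0.7]
width: 0.0827
grip_force: 0.0
time: 15.88
ee_pos: [0.6539, -0.2528, 0.0513]
eef_rot: [0.784, 0.621, 0.002, 0.001]
ft_force: [-0.4, 0.2, 4.0]
width: 0.0631
grip_force: 45.0
```

Gripped at 63 mm. The TCP sits about 5.5 mm off the tub axis along tool x, which I'll measure after lifting.

```bash
python3 -m pendant '[[1,0,0,-0.1,0,0,0],[1,0,0,-0.25,0,0,0],[1,0,0,-0.42,0,0,0],[1,0,0,-0.5,0,0,0],[1,0,0,-0.5,0,0,0],[1,0,0,-0.5,0,0,0]]'; python3 - <<'E'
from h import *; from bench import r,optics
s=r.read_state(); R0=R.from_quat(s["eef_rot"])
cs=[optics.camera(n) for n in("scene","side")]; h=.076
zb=s["ee_pos"][2]-.0513; import h as H
H.cyl.__defaults__=(zb,)
for c in cs:
    sd=tuple(int(v) for v in proj(c,[[*s["ee_pos"][:2],zb+.015]])[0])
    print(sd, lowsat(c,110)[sd[1],sd[0]])
c=optics.camera("wrist"); cv2.imwrite("pics/w6.png",c["pixels"][...,::-1])
zt=zb+h; k=cyl(*s["ee_pos"][:2],.032,0,zt)[:48]; print("pred lid bottom/left/right if centred", proj(c,k).min(0),proj(c,k).max(0))
k=cyl(*(s["ee_pos"]-R0.apply([.0058,0,0]))[:2],.032,0,zt)[:48]; print("if -5.8", proj(c,k).min(0),proj(c,k).max(0))
go(s,(.5,-.12,.2),-13.6)
E
```

```text
time: 16.62
ee_pos: [0.6527, -0.2522, 0.1987]
eef_rot: [0.784, 0.621, 0.001, -0.001]
ft_force: [-0.1, 0.9, -3.7]
width: 0.0634
grip_force: 45.0
(236, 204) 1
(430, 193) 1
pred lid bottom/left/right if centred [237.68101773 223.35301977] [401.02301758 366.84427828]
if -5.8 [238.62856702 238.03499948] [400.02033691 378.05678683]
shift [ 0.3126 -0.5962 -0.0037] turn [ 0.0001 -0.001   0.0032]
```

View pics/w6.png

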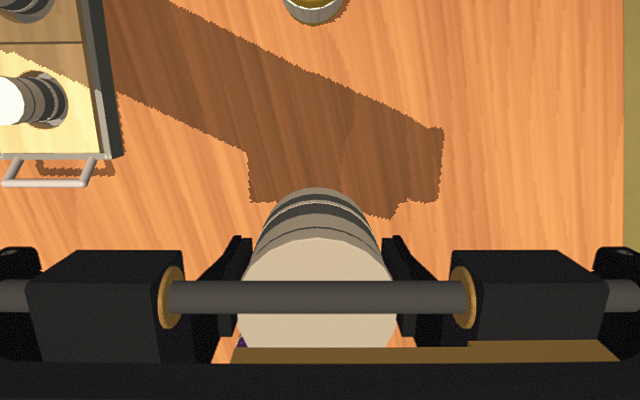

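The lid's upper edge is at v≈237, which matches the -5.8 mm prediction of 238 rather than 223. I'll aim the TCP at the large hole plus 5.8 mm along tool x, going round behind the bottle.

```bash
python3 -m pendant '[[1,0.05,-0.15,-0.05,0,0,0.003],[1,0.15,-0.34,-0.05,0,0,0.003],[1,0.3,-0.5,-0.05,0,0,0.003],[1,0.5,-0.6,-0.05,0,0,0.003],[1,0.7,-0.7,-0.05,0,0,0.003],[1,0.8,-0.75,-0.05,0,0,0.003],[1,0.8,-0.75,-0.05,0,0,0.003],[1,0.8,-0.75,-0.05,0,0,0.003]]'; python3 - <<'E'
from h import *; from bench import r
s=r.read_state(); go(s,(.4773,.0627,.15),-13.6)
E
```

```text
time: 17.77
ee_pos: [0.4885, 0.0337, 0.2152]
eef_rot: [0.785, 0.62, 0.002, -0.0]
ft_force: [0.9, -1.5, -3.1]
width: 0.0636
grip_force: 45.0
shift [ 0.0848 -0.0591  0.2174] turn [ 0.0008 -0.0012  0.0017]
```

```bash
python3 -m pendant '[[1,0.085,-0.059,0.1,0.001,-0.001,0.002],[1,0.085,-0.059,0.2,0.001,-0.001,0.002],[1,0.085,-0.059,0.217,0.001,-0.001,0.002],[1,0.085,-0.059,0.217,0.001,-0.001,0.002],[1,0.085,-0.059,0.217,0.001,-0.001,0.002]]'; python3 - <<'E'
from h import *; from bench import r,optics
s=r.read_state(); go(s,(.4773,.0627,.0592),-13.6)
a=optics.camera("side")["pixels"][110:310,190:390]; cv2.imwrite("pics/s7.png",cv2.resize(np.ascontiguousarray(a),(560,560),interpolation=cv2.INTER_CUBIC)[...,::-1])
E
```

```text
time: 18.4
ee_pos: [0.4788, 0.0606, 0.1515]
eef_rot: [0.788, 0.616, 0.001, 0.001]
ft_force: [0.8, -0.6, -2.9]
width: 0.0632
grip_force: 45.0
shift [ 0.0054 -0.0071  0.3077] turn [ 0.0008 -0.0002 -0.0025]
```

View pics/s7.png

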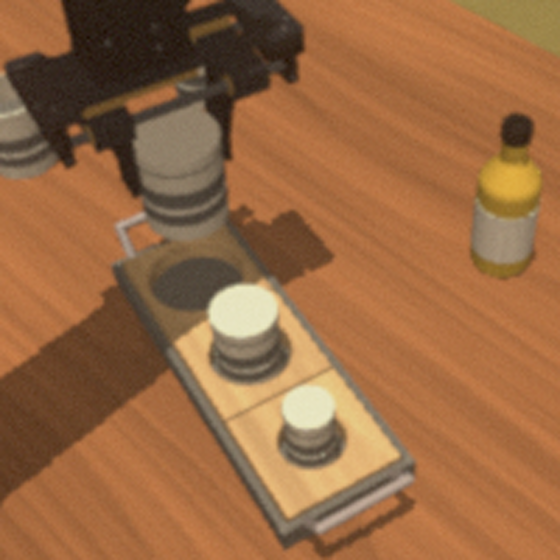

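The side crop shows the large tub upright above its hole (195,280), with the medium (247,330) and small (308,420) tubs seated. I'll lower to just above the block and correct there.

```bash
python3 -m pendant '[[1,0.005,-0.007,0.1,0.001,0,-0.002],[1,0.005,-0.007,0.18,0.001,0,-0.002],[1,0.005,-0.007,0.21,0.001,0,-0.002],[1,0.005,-0.007,0.21,0.001,0,-0.002]]'; python3 - <<'E'
from h import *; from bench import r
s=r.read_state(); go(s,(.4773,.0627,.0592),-13.6)
E
```

```text
time: 18.95
ee_pos: [0.4766, 0.0631, 0.0879]
eef_rot: [0.786, 0.618, -0.001, -0.0]
ft_force: [1.2, -0.2, -1.8]
width: 0.0633
grip_force: 45.0
shift [-0.0006  0.0027  0.0957] turn [-0.0006  0.0003  0.    ]
```

```bash
python3 -m pendant '[[1,-0.001,0.002,0.04,0,0,0],[1,-0.001,0.002,0.075,0,0,0],[1,-0.001,0.002,0.096,0,0,0],[1,-0.001,0.002,0.096,0,0,0],[1,-0.001,0.002,0.1,0,0,0],[1,-0.001,0.002,0.1,0,0,0]]'
```

```text
time: 19.7
ee_pos: [0.4769, 0.0629, 0.0576]
eef_rot: [0.786, 0.619, -0.001, -0.0]
ft_force: [-1.0, 0.1, -3.5]
width: 0.0632
grip_force: 45.0
```

```bash
python3 -m pendant '[[-1,0,0,0,0,0,0],[-1,0,0,0,0,0,0],[-1,0,0,0,0,0,0],[-1,0,0,0,0,0,0],[-1,0,0,-0.1,0,0,0],[-1,0,0,-0.25,0,0,0],[-1,0,0,-0.45,0,0,0],[-1,0,0,-0.6,0,0,0]]';  python3 -m pendant '[[-1,0.3,-0.3,-0.2,0,0,0],[-1,0.6,-0.4,-0.2,0,0,0],[-1,0.9,-0.4,-0.2,0,0,0],[-1,0.9,-0.4,-0.2,0,0,0],[-1,0.9,-0.4,-0.2,0,0,0],[-1,0.9,-0.4,-0.2,0,0,0],[-1,0.9,-0.4,-0.2,0,0,0]]'
python3 - <<'E'
from h import *; from bench import r,optics
import h as H
cs=[optics.camera(n) for n in("scene","side")]
cv2.imwrite("pics/s8.png",cs[1]["pixels"][...,::-1])
# held in place: lid predicted vs bright lid blobs
for nm,(x,y),h in(("S",(.4317,-.1257),.06),("M",(.4538,-.0343),.068),("L",(.4759,.0571),.076)):
    for c in cs:
        g=c["pixels"].min(-1); k=proj(c,cyl(x,y,.012,0,.006+h)[:48]); print(nm,k.mean(0).round(1), [int(g[int(v),int(u)]) for u,v in k[::12]])
T=dict(openM=((463,207),.025,.068),openL=((441,163),.032,.076))
for n,(a,rad,h) in T.items(): print(n,fit([cs[0]],[a],rad,h))
E
```

```text
time: 20.7
ee_pos: [0.4776, 0.0622, 0.239]
eef_rot: [0.786, 0.618, -0.001, 0.0]
ft_force: [-0.7, 2.1, 1.1]
width: 0.087
grip_force: 0.0
time: 21.58
ee_pos: [0.4243, 0.3528, 0.2972]
eef_rot: [0.786, 0.618, -0.001, 0.0]
ft_force: [0.7, -0.3, -0.4]
width: 0.0872
grip_force: 0.0
S [281.7 170.9] [227, 231, 213, 231]
S [299.8 254.3] [179, 180, 180, 182]
M [318.8 167.3] [227, 227, 231, 226]
M [276.9 220.2] [181, 182, 179, 183]
L [355.9 163.6] [227, 228, 227, 228]
L [256.6 190.1] [180, 179, 179, 179]
openM (array([0.65087844, 0.26629722]), np.float64(0.19135802469135801))
openL (array([0.4718383 , 0.31131253]), np.float64(0.17289073305670816))
```

View pics/s8.png

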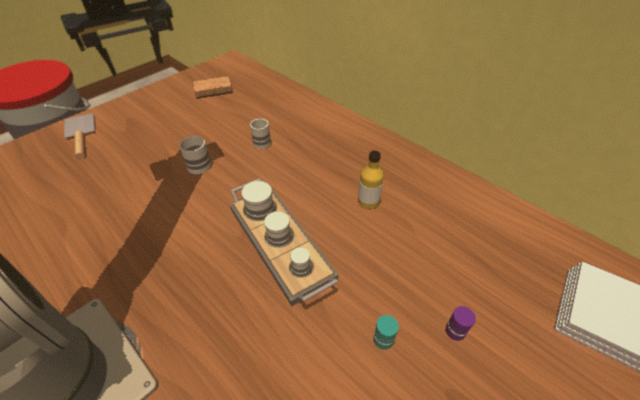

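The side view shows all three sealed tubs upright in their holes, at (257,198), (277,228) and (300,262). The open tubs (195,155) and (260,133), the bottle (371,182) and both look-alikes are where they started, and the gripper is clear.

```bash
python3 -c "
from bench import r
print(r.close_job())"
```

```text
the job is handed in; nothing more can be done
None
```

The job is handed in: all three sealed tubs stand upright in the holes of their own size, placed in about 22 s, and the last pictures show the open tubs, bottle and look-alikes unmoved.

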